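Take the largest brass weight to the balance with the weight tongs

TASK

Pick up the spring tongs by their blue grip plates, close their jaws on the largest of the three brass weights, and carry it over to the balance. Finish while still holding it still and upright in the squeezed tongs, over the middle of the pan and about 5 cm above it, not set down. Do not touch any weight with the gripper, and leave the two smaller weights and the other things on the bench where they are.

Things in the scene. Friction and masses are not known exactly. Their poses are not given: they have to be found in the camera images.
- tongs: Spring tongs with two flat steel arms, 200 mm long, 24 mm high, about 130 g, lying flat on the tongs rest. Origin: on their underside, on the middle line between the two blue grip plates; x points along the tongs to the jaws, z up. The sprung pivot is a dark knuckle 105 mm behind the origin (-x), 20 mm in diameter. Both arms always move alike, so the jaws stay centred on the tongs' x axis
- tongs_grip (a point): Midway between the blue grip plates, 12 mm above the tongs' origin. The plates, one outside each arm, are 32 mm long (x) and 24 mm high. Across them (along y) the tongs measure about 57 mm open, 40 mm closed on the large weight. The spring resists with about 8 N on each plate and reopens the tongs when let go; squeezed to 54 mm they can be carried open; hold a weight with about 24 N
- tongs_jaw (a point): Midway between the two jaws, 80 mm ahead of the tongs' origin (x) and 12 mm above it. Each jaw is a shallow rubber V that centres a round thing, 16 mm high (4 to 20 mm above the tongs' underside) and 23 mm long; the arms bow out up to 8 mm wider just behind. Open, the free gap between the jaws is about 46 mm; with the plates squeezed to 54 mm about 41 mm; 1 mm at the plates moves the jaws by 1.8 mm
- tongs_left (a joint): Closing angle of each arm about the pivot, rad: 0 = open, about 0.075 when closed on the large weight, 0.13 at the stop
- tongs_rest: Fixed white plastic rest under the tongs, origin on the bench under the tongs' origin, x along the tongs: two cross bars 20 mm high, 110 mm long (y) and 14 mm thick, at 75 mm behind and 50 mm ahead of the origin, joined by a 4 mm strip 20 mm wide. The space under and beside the grip plates is free. The tongs' underside lies 20 mm above the bench
- weight_large: The largest of three look-alike brass knob weights: a cylinder 26 mm in diameter and 26 mm high, with a neck and a knob 16 mm in diameter on top, 40 mm in all, about 115 g. Origin: centre of its underside, z up. Grip it round the cylinder
- weight_medium: Middle brass weight, cylinder 20 mm in diameter and 21 mm high, 32 mm in all with its knob, about 53 g. Origin: centre of its underside
- weight_small: Smallest brass weight, cylinder 15 mm in diameter and 16 mm high, 25 mm in all with its knob, about 22 g. Origin: centre of its underside
- weight_tray: Fixed wooden block with a green felt top, 85 mm (x) by 205 mm (y) by 20 mm high, origin at the centre of its underside. The three weights stand on its top in a row along its y axis, about 70 mm apart, in any order
- balance: Fixed white bench balance, 210 mm (x) by 180 mm (y), housing 52 mm high, with a round steel pan; origin on the bench under its middle, display on its -x side
- balance_pan (a point): Centre of the top face of the balance's steel pan (116 mm in diameter), 70 mm above the bench
- beaker: Empty glass beaker, 70 mm in diameter, 85 mm high, a bystander behind the tray; origin at the centre of its underside
- sample_bottle: White jar with a blue cap, 54 mm in diameter, 100 mm high, a bystander behind the tray; origin at the centre of its underside
- weighing_dish: Flat white dish, 72 mm in diameter, 18 mm high, a bystander nearer the robot than the tray; origin at the centre of its underside
- stopper: Red stopper, 32 mm wide, 28 mm high, a bystander nearer the robot than the tray; origin at the centre of its underside
Not all that is in view belongs to the job. Of the things shaped like the tongs_rest, the white one is meant.

How it is judged:
On the way, in this order (a step that is already met when the one before it is completed fails the run):
1. the tongs are gripped and lifted off their rest (contact force between the fingers and tongs above 1 N and contact force between tongs and tongs_rest below 0.05 N and height (world z) of tongs above 0.03 m and height (world z) of weight_large below 0.03 m), for 0.2 s.
2. the tongs, held by the gripper, lift the largest weight off the tray (contact force between the fingers and tongs above 1 N and contact force between tongs and weight_large above 0.3 N and height (world z) of weight_large above 0.03 m and contact force between weight_large and weight_tray below 0.05 N), for 0.2 s.
At the end, for the whole second after the job is handed in: Through the last second the gripper holds the tongs and only they hold the largest weight: still, upright within 20 degrees, 20 to 100 mm above the pan, within 30 mm of its centre, nothing touching the balance; smaller weights within 15 mm and bystanders within 30 mm of their starts (contact force between the fingers and tongs above 1 N and contact force between tongs and weight_large above 0.3 N and horizontal distance between weight_large and balance_pan below 0.03 m and height (world z) of weight_large between 0.09 and 0.17 m and angle between weight_large's own z axis and vertical below 0.35 rad and linear speed of weight_large below 0.03 m/s and contact force between each of weight_large, tongs and balance below 0.05 N and contact force between each of the arm, the fingers and weight_large below 0.05 N and distance of each of weight_medium, weight_small from where it was at the start of the episode below 0.015 m and distance of each of beaker, sample_bottle, weighing_dish, stopper from where it was at the start of the episode below 0.03 m); the arm keeps its last pose, push and grip.
It fails at once if the gripper or arm touches a weight (contact force between any of the fingers, the arm and weight_large above 0.3 N or contact force between any of the fingers, the arm and weight_medium above 0.3 N or contact force between any of the fingers, the arm and weight_small above 0.3 N).
It fails at once if a smaller weight is pushed or tipped (distance of any of weight_medium, weight_small from where it was at the start of the episode above 0.015 m or angle between any of weight_medium, weight_small's own z axis and vertical above 0.4 rad).
It fails at once if a bystander is pushed or tipped (distance of any of beaker, sample_bottle, weighing_dish, stopper from where it was at the start of the episode above 0.03 m or angle between any of beaker, sample_bottle, weighing_dish, stopper's own z axis and vertical above 0.5 rad).
It also fails if it takes over 51 s, if anything falls off the work surface, if the arm or the gripper's body presses on something with over 40 N, if the wrist force passes 120 N, or if a joint passes its speed limit or range.

ROBOT

A 6-joint arm with a two-finger parallel gripper is mounted at the origin on the work surface. World frame = base frame: x ahead of the robot, y to its left, z up, the work surface at z = 0. Lengths are in m, angles in rad, forces in N, time in s.
With the tool pointing down it reaches from about 0.35 to 0.925 m from the base axis. Payload 6.4 kg.
Tool frame: the origin (TCP) lies on the centre line of the jaws, within the pads' length; the fingertips stand 19 mm ahead of it and the grasp point (between the pads) is the TCP; z points along the fingers, y is the line along which they close (so a half turn about z gives the same grasp; the last joint's range is limited). The gripper opens to 94 mm and grips with 3 to 60 N. Pads are 16 mm wide; open, the fingers measure 119 mm over their backs; the gripper's body (75 mm by 177 mm) begins 78 mm behind the grasp point.
Start: joints at [-1.418, 0.245, 1.558, -0, 1.339, -0.174], TCP at [0.209, -0.616, 0.198] pointing down, gripper open.
Joint ranges: [-3.13, 3.13], [-1.02, 2.26], [0.13, 2.54], [-0.95, 4.09], [0.21, 2.88], [-2.74, 2.74]. Speed limits (rad/s): [2.57, 2.57, 3.14, 3.14, 3.14, 3.14].

INTERFACE

Orientations are given as a unit quaternion [w, x, y, z].
In Python, from workcell import status, eyes, job gives the robot as it stands.
- The arm moves only by the tool jog_arm, never from a script. Its argument "targets" is a list of rows, each a list of 7 numbers: the gripper's target within -1 to 1 (fully open at 1, half-way at 0, shut at -1), then the shift along the tool's x, y, z in units of 0.12 m (1.0 is 0.12 m), then the turn, a rotation vector about the tool's x, y, z in units of 360 degrees (1.0 is 360 degrees). A call has exactly 8 rows; each row shifts and turns the commanded pose from where the row before left it, along the tool's axes as they then stand; what a row does not reach is not made up. A row lasts 1/12 s, in which the tool goes at most 41.7 mm and 7.16 degrees, less where a joint would pass 70% of its speed; a pose out of reach is approached as far as the arm can. A call with a number of a shift or a turn outside -1 to 1 is refused whole. A call with a gripper value outside its range is refused whole. The fingers move at their own pace and stop on an object; "grip_force" is the grip in N (left out, the last holds). Time passes only in rows, so rows that do not move let the fingers close, or fill a call up. It gives the time, the measured TCP pose, the force, the opening and the grip force at its end, in the units of the state.
- status.observe(): the state, without advancing time (a new reading comes with each control period).
- eyes.get_image(name): name is "scene" or "top" or "wrist"; returns a dict with "color" (480x640x3 uint8, red, green, blue), "fovy" (degrees; the focal length in pixels is half the picture's height over the tangent of half this angle, whatever the lens; pixels are square), "cx", "cy" (the principal point, pixels), "distortion" ([k1, k2, p1, p2, k3] as OpenCV has them; the pictures are not rectified), "eye" and "orientation" of the camera in the world. Camera axes: x right, y down, z forward; pixel columns grow to the right and rows downward; lengths in m; the calibration is good to about 2 mm. A picture is of the moment at which its call begins. There is no depth.
- job.hand_in(): hands the job in; it is judged then, once.
Trained networks look in a picture, given as the dict that the camera call returned (one of the last four; its "shot" number tells which), for a name from the list of things; names that differ only in an ending like _2 or _b are one class to them, and where a whole thing is asked for, a point or a joint stands for the part that bears it (a point fixed in the world has none). Each returns a list of dicts, best first, with "confidence" (0 to 1); they miss things now and then, are a little off and sometimes report something else, mostly with a low value. They report only what shows in the picture. A call takes as long as a camera call. They do not tell look-alikes from the thing itself.
- eyes.look_for(target, picture): "uv" ([column, row] in pixels, amid what is visible of it).
- eyes.spot_point(target, picture): "uv" ([column, row] in pixels: a listed point, or the origin of a listed thing).
The state is a dict: "clock": time; "q": joint angles; "joint_velocities": joint speeds; "joint_efforts": joint torques, N m; "eef_pos": TCP position; "ee_rot": TCP orientation; "wrist_force": force on the tool from outside, world axes, zero at the start; "moment": the same for the moment, N m; "opening": finger opening in m; "grasp_force": force on a finger pad.
Only numpy, scipy, OpenCV 4.12 (cv2) and the standard library are available. Lean on these libraries where they do the work, as an engineer would, in place of code of your own. Each camera call takes 0.05 s, during which the arm holds its last target. There are 200 camera calls.

## Working session

There is one attempt and no reset: what is moved stays moved. The work goes in short steps, Python scripts to look and compute and a tool call to move; the robot and the scene stay as the last step left them, time stands still between calls to the robot, and variables do not carry over. Pictures are saved under pics/ and viewed, at most 13 in all, crops included, and the job is handed in when it is done.

Besides the shell and the picture viewer there is one more tool, called after "Emit:" as a command line: name --pt "numbers of a row" for each row, then --argument value for the rest. jog_arm: Moves the arm, as the interface text tells. Shifts and turns lie within -1 to 1; 1 stands for 0.12 m of shift or 360 degrees of turn. Its arguments: {"type":"object","properties":{"targets":{"type":"array","items":{"type":"array","items":{"type":"number","minimum":-1,"maximum":1}}},"grip_force":{"type":"number"}},"required":["targets"]}

```bash
mkdir -p pics; cat > h.py <<'E'
import numpy as np, cv2
from workcell import status, eyes, job
from scipy.spatial.transform import Rotation as R
def rot(q): return R.from_quat([q[1],q[2],q[3],q[0]])
def K(p):
    f=240/np.tan(np.radians(p["fovy"])/2); return np.array([[f,0,p["cx"]],[0,f,p["cy"]],[0,0,1.]])
def w(p,uv,z):
    n=cv2.undistortPoints(np.array([[uv]],float),K(p),np.array(p["distortion"],float))[0,0]
    d=rot(p["orientation"]).apply([n[0],n[1],1]); e=np.array(p["eye"]); return e+d*(z-e[2])/d[2]
def px(p,X):
    r=rot(p["orientation"]).inv(); c=r.apply(np.atleast_2d(X)-np.array(p["eye"]))
    return cv2.projectPoints(c,np.zeros(3),np.zeros(3),K(p),np.array(p["distortion"],float))[0][:,0]
def save(p,n): cv2.imwrite("pics/"+n+".png",p["color"][:,:,::-1])
E
python3 - <<'E'
from h import *
np.set_printoptions(precision=4,suppress=True)
print(status.observe())
Z=dict(tongs=.02,tongs_grip=.032,tongs_jaw=.032,tongs_rest=0,weight_large=.02,weight_medium=.02,weight_small=.02,weight_tray=0,balance=0,balance_pan=.07,beaker=0,sample_bottle=0,weighing_dish=0,stopper=0)
for c in("top","scene"):
    p=eyes.get_image(c); save(p,c); print(c,p["eye"],p["orientation"],p["fovy"],p["distortion"])
    for n,z in Z.items():
        for d in eyes.spot_point(n,p)[:3]: print(n,round(d["confidence"],2),np.round(d["uv"]),w(p,d["uv"],z)[:2])
E
```

```text
{'clock': 0.0, 'q': array([-1.4181,  0.2458,  1.5589, -0.    ,  1.3387, -0.1741]), 'joint_velocities': array([-0.0007, -0.0027,  0.0004,  0.0012, -0.    , -0.0002]), 'joint_efforts': array([ -0.0008, -41.5836, -31.4603,   0.0685,   0.0333,  -0.0001]), 'eef_pos': array([ 0.2086, -0.615 ,  0.1966]), 'ee_rot': array([-0.0009,  0.9867,  0.1627, -0.    ]), 'wrist_force': array([-0.2738, -0.313 ,  0.0844]), 'moment': array([0.0483, 0.0343, 0.0364]), 'grasp_force': 0.0, 'opening': 0.09380313879747361}
top [ 0.3156 -0.0156  1.1434] [ 0.0787 -0.6959  0.7092 -0.0807] 53.19642174388842 [-0.1029  0.      0.      0.      0.    ]
tongs 0.61 [457. 280.] [ 0.4522 -0.3446]
tongs_grip 0.61 [300. 170.] [0.7298 0.0234]
tongs_grip 0.57 [462. 280.] [ 0.4498 -0.352 ]
tongs_jaw 0.7 [448. 250.] [ 0.5228 -0.326 ]
tongs_rest 0.84 [471. 195.] [ 0.6667 -0.4031]
tongs_rest 0.57 [456. 282.] [ 0.4486 -0.3488]
weight_large 0.59 [368. 210.] [ 0.627  -0.1387]
weight_medium 0.61 [315. 219.] [ 0.6066 -0.0096]
weight_medium 0.29 [455. 282.] [ 0.448  -0.3397]
weight_medium 0.2 [343. 296.] [ 0.4202 -0.0722]
weight_small 0.
[... 1039 characters left out ...]
 255.] [ 0.6076 -0.0083]
weight_small 0.53 [318. 194.] [0.4431 0.0721]
weight_small 0.43 [331. 282.] [ 0.6243 -0.0837]
weight_tray 0.66 [333. 283.] [ 0.6188 -0.0715]
balance 0.77 [452. 174.] [0.6152 0.3407]
balance 0.24 [351. 254.] [0.597  0.0062]
balance_pan 0.81 [457. 154.] [0.6215 0.3335]
beaker 0.87 [366. 343.] [ 0.7525 -0.1283]
sample_bottle 0.75 [419. 285.] [0.7473 0.0389]
sample_bottle 0.31 [461. 151.] [0.5847 0.4234]
weighing_dish 0.75 [321. 191.] [0.4245 0.0984]
weighing_dish 0.54 [168. 317.] [ 0.4406 -0.3389]
weighing_dish 0.18 [265. 229.] [ 0.4148 -0.0656]
stopper 0.65 [265. 231.] [ 0.4193 -0.068 ]
stopper 0.64 [321. 190.] [0.4234 0.1018]
stopper 0.32 [166. 324.] [ 0.4491 -0.3505]
```

View pics/top.png

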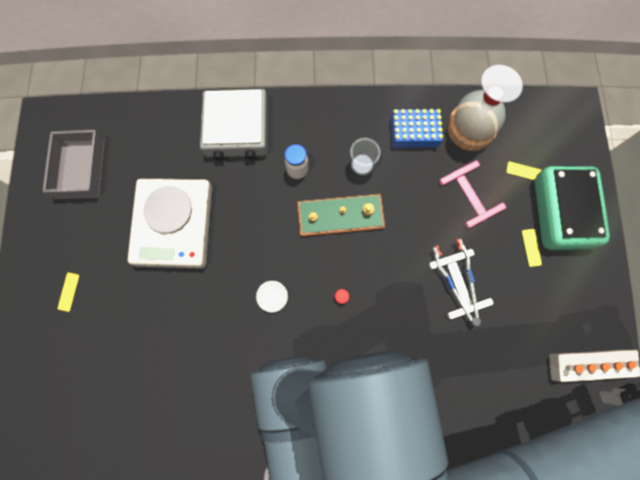

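View pics/scene.png

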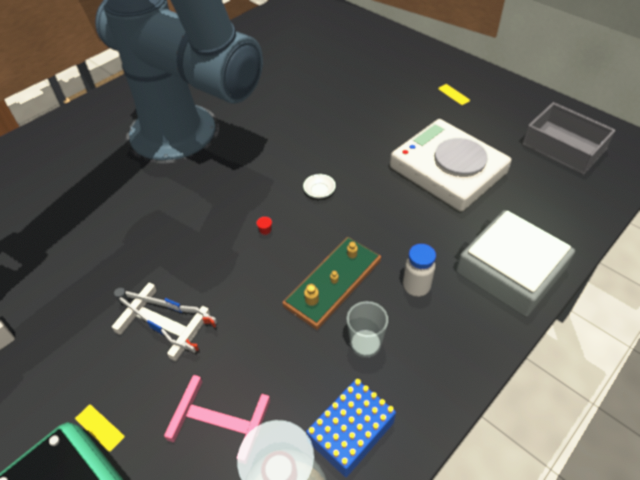

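Candidates (top image):
- **Weights:** large (368,210), the biggest and at the tray's −y end; small (342,210); medium (313,217).
- **Rests:** white with the tongs (457,280); pink decoy (473,195).
- **Balance:** (170,210); the grey-white box (234,120) is a decoy.

I choose the large weight at (368,210), the white rest and the balance with the display. Now one close crop to check.

```bash
python3 - <<'E'
import cv2
a=cv2.imread("pics/top.png"); b=cv2.resize(a[185:335,290:490],None,fx=4,fy=4,interpolation=2); cv2.imwrite("pics/crop1.png",b)
E
```

```text
(no output)
```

View pics/crop1.png

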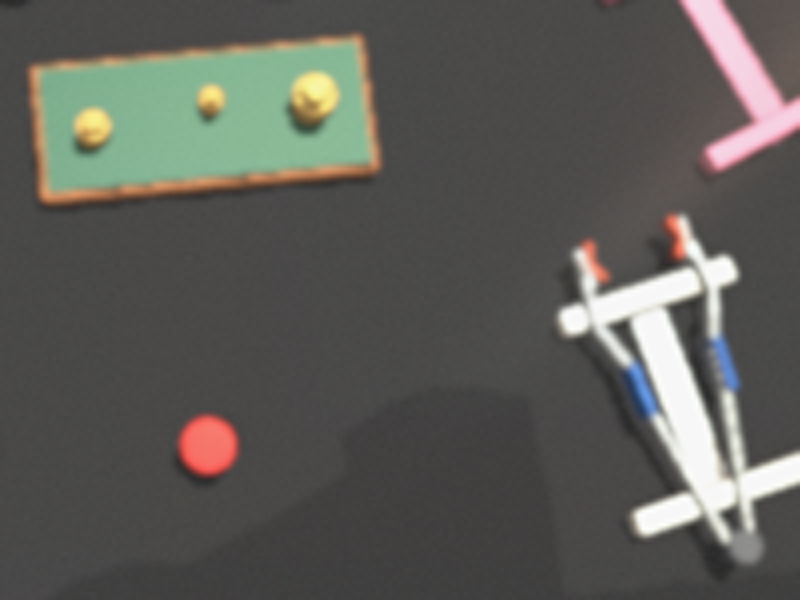

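Emit:
jog_arm --pt "1 0.29 -0.165 0 0 0 0" --pt "1 0.29 -0.165 0 0 0 0" --pt "1 0.29 -0.165 0 0 0 0" --pt "1 0.29 -0.165 0 0 0 0" --pt "1 0.29 -0.165 0 0 0 0" --pt "1 0.29 -0.165 0 0 0 0" --pt "1 0.29 -0.165 0 0 0 0" --pt "1 0.2 -0.1 0 0 0 0"

```text
clock: 2.17
eef_pos: [0.4154, -0.3844, 0.1979]
ee_rot: [-0.0, 0.987, 0.164, 0.0]
wrist_force: [-0.3, -0.4, -0.4]
opening: 0.094
grasp_force: 0.0
```

The crop shows the large weight at crop (315,98), clearly the biggest of the three. The tongs lie on the white rest: plates (640,390) and (725,362), pivot (747,545), jaws (590,260) and (680,238).

```bash
python3 - <<'E'
from h import *
np.set_printoptions(precision=4,suppress=True)
import pickle
p=eyes.get_image("wrist"); save(p,"w1"); pickle.dump(p,open("w1.pkl","wb")); print(p["eye"])
for n,z in dict(tongs=.02,tongs_grip=.032,tongs_jaw=.032,tongs_rest=0).items():
    for d in eyes.spot_point(n,p)[:2]: print(n,round(d["confidence"],2),np.round(d["uv"]),w(p,d["uv"],z)[:2])
t=eyes.get_image("top")
a,b,c=[w(t,(290+x/4-.4,185+y/4-.4),.044)[:2] for x,y in((683,376),(747,545),(635,249))]
print("top hand",a,b,c,np.degrees(np.arctan2(*(c-b)[::-1])),np.linalg.norm(c-b))
E
```

```text
[ 0.4923 -0.3577  0.3856]
tongs_rest 0.65 [300. 177.] [ 0.453  -0.3507]
top hand [ 0.4517 -0.3457] [ 0.3534 -0.3756] [ 0.5274 -0.3231] 16.807328400648405 0.1817758792344786
```

View pics/w1.png

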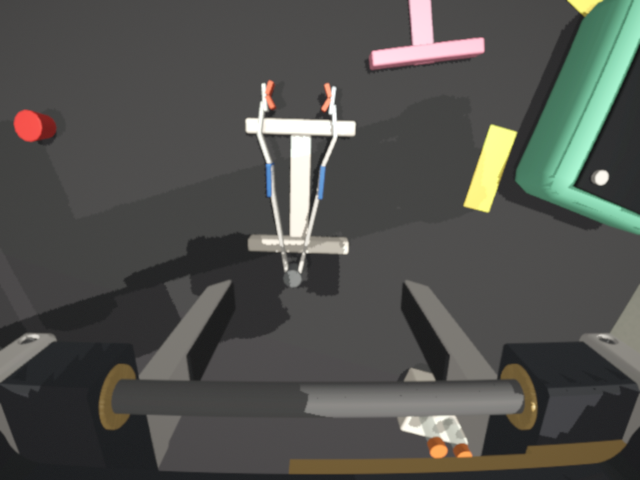

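The wrist view shows the tongs on the white rest: plates at (269,180) and (321,182), jaws at (268,96) and (329,97), pivot at (293,278).

```bash
python3 - <<'E'
from h import *
import pickle
np.set_printoptions(precision=4,suppress=True)
p=pickle.load(open("w1.pkl","rb"))
P=[w(p,u,.040)[:2] for u in((269,180),(321,182),(268,96),(329,97),(293,278))]
g=(P[0]+P[1])/2; j=(P[2]+P[3])/2; v=P[4]
print(g,j,v,"widths",np.linalg.norm(P[0]-P[1]),np.linalg.norm(P[2]-P[3]),np.linalg.norm(j-v),np.linalg.norm(g-v))
d=(j-v)/np.linalg.norm(j-v); print("yaw",np.degrees(np.arctan2(d[1],d[0])), "origin est",v+d*.105, j-d*.08)
s=status.observe(); r=rot(s["ee_rot"]); print(s["eef_pos"], r.as_matrix())
o=np.r_[v+d*.105,.032]; print(r.inv().apply(o-s["eef_pos"])/.12)
E
```

```text
[ 0.4519 -0.348 ] [ 0.5274 -0.327 ] [ 0.3539 -0.3773] widths 0.051215865799677594 0.056753749864732486 0.1806558010646054 0.10228751063063404
yaw 16.157675623697152 origin est [ 0.4548 -0.348 ] [ 0.4506 -0.3492]
[ 0.4131 -0.388   0.1977] [[ 0.9475  0.3199 -0.0002]
 [ 0.3199 -0.9475 -0.0003]
 [-0.0003  0.0002 -1.    ]]
[ 0.436  -0.2047  1.3805]
```

Emit:
jog_arm --pt "1 0.2 -0.1 0.1 0 0 0.0032" --pt "1 0.21 -0.11 0.14 0 0 0.0032" --pt "1 0 0 0.2 0 0 0" --pt "1 0 0 0.2 0 0 0" --pt "1 0 0 0.2 0 0 0" --pt "1 0 0 0 0 0 0" --pt "1 0 0 0 0 0 0" --pt "1 0 0 0 0 0 0"

```text
clock: 3.13
eef_pos: [0.4528, -0.3494, 0.0983]
ee_rot: [0.001, 0.99, 0.142, 0.001]
wrist_force: [0.5, 0.6, -0.3]
opening: 0.094
grasp_force: 0.0
```

```bash
python3 - <<'E'
from h import *
np.set_printoptions(precision=4,suppress=True)
p=eyes.get_image("wrist"); save(p,"w2"); s=status.observe(); r=rot(s["ee_rot"]); print(s["eef_pos"],s["clock"])
e=s["eef_pos"].copy(); x=r.as_matrix()[:,0]; y=r.as_matrix()[:,1]
e[2]=.044
print(px(p,[e,e+y*.0285,e-y*.0285,e+.08*x,e-.105*x]))
e[2]=.032
print(r.inv().apply(np.array(p["eye"])-s["eef_pos"]))
E
```

```text
[ 0.4532 -0.3495  0.0989] 3.1833
[[318.2629 258.7435]
 [357.1205 258.7345]
 [279.4112 258.7312]
 [318.2899 145.6883]
 [318.2245 379.2885]]
[ 0.0812 -0.0004 -0.1871]
```

View pics/w2.png

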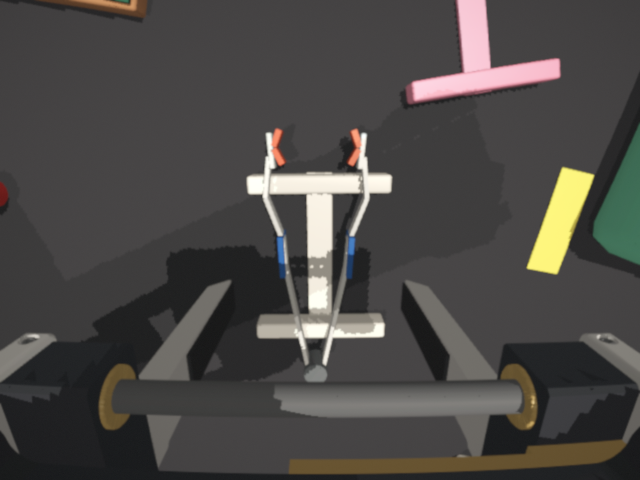

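Plates at (280,257) and (350,257), so the centre is about 3 px left of the tool centre line; jaw midpoint (316,146). I shift 1.5 mm, go down, and squeeze to 54 mm.

Emit:
jog_arm --pt "1 0.01 -0.013 0.15 0 0 0" --pt "1 0 0 0.15 0 0 0" --pt "1 0 0 0.15 0 0 0" --pt "1 0 0 0.105 0 0 0" --pt "1 0 0 0 0 0 0" --pt "0.13 0 0 0 0 0 0" --pt "0.13 0 0 0 0 0 0" --pt "0.13 0 0 0 0 0 0" --grip_force 24

```text
clock: 3.85
eef_pos: [0.4542, -0.347, 0.0319]
ee_rot: [0.001, 0.99, 0.143, 0.001]
wrist_force: [0.1, 0.7, -0.4]
opening: 0.0773
grasp_force: 0.0
```

Emit:
jog_arm --pt "0.13 0 0 0 0 0 0" --pt "0.13 0 0 0 0 0 0" --pt "0.13 0 0 0 0 0 0" --pt "0.13 0 0 0 0 0 0" --pt "0.13 0 0 0 0 0 0" --pt "0.13 0 0 0 0 0 0" --pt "0.13 0 0 0 0 0 0" --pt "0.13 0 0 0 0 0 0"

```text
clock: 4.52
eef_pos: [0.4535, -0.3462, 0.0305]
ee_rot: [0.0, 0.99, 0.143, 0.0]
wrist_force: [0.2, -0.3, 1.4]
opening: 0.0532
grasp_force: 0.6
```

Emit:
jog_arm --pt "0.09 0 0 0 0 0 0" --pt "0.09 0 0 0 0 0 0" --pt "0.09 0 0 0 0 0 0" --pt "0.09 0 0 0 0 0 0" --pt "0.09 0 0 0 0 0 0" --pt "0.09 0 0 0 0 0 0" --pt "0.09 0 0 0 0 0 0" --pt "0.09 0 0 0 0 0 0"

```text
clock: 5.18
eef_pos: [0.4535, -0.3461, 0.0304]
ee_rot: [0.0, 0.99, 0.143, 0.0]
wrist_force: [0.4, -0.2, 2.5]
opening: 0.0516
grasp_force: 1.5
```

```bash
python3 - <<'E'
from h import *
p=eyes.get_image("wrist"); save(p,"w3"); print(status.observe()["grasp_force"],status.observe()["opening"])
E
```

```text
1.564513642078964 0.051341167302057227
```

View pics/w3.png

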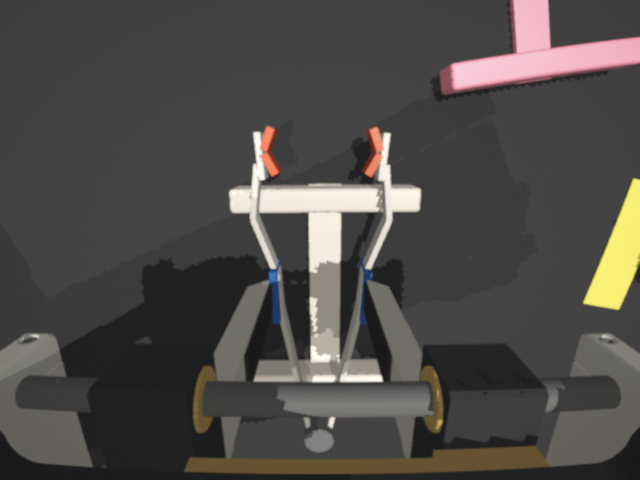

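Both plates are between the pads, but the jaws still look fully open, about 46 mm between inner tips (278,175) and (366,175). I squeeze further in small steps.

Emit:
jog_arm --pt "0.06 0 0 0 0 0 0" --pt "0.06 0 0 0 0 0 0" --pt "0.06 0 0 0 0 0 0" --pt "0.06 0 0 0 0 0 0" --pt "0.03 0 0 0 0 0 0" --pt "0.03 0 0 0 0 0 0" --pt "0.03 0 0 0 0 0 0" --pt "0.03 0 0 0 0 0 0"

```text
clock: 5.9
eef_pos: [0.4535, -0.3459, 0.0304]
ee_rot: [-0.0, 0.99, 0.143, 0.0]
wrist_force: [0.3, 1.1, 4.7]
opening: 0.0482
grasp_force: 2.6
```

```bash
cat >> h.py <<'E'
def jaws(p):
    "red jaw blobs in wrist picture"
    h=cv2.cvtColor(p["color"],cv2.COLOR_RGB2HSV); m=((h[...,1]>150)&(h[...,2]>90)&((h[...,0]<9)|(h[...,0]>174))).astype(np.uint8)
    n,_,s,c=cv2.connectedComponentsWithStats(m); return [(s[i].tolist(),c[i].round(1).tolist()) for i in range(1,n) if s[i,4]>80]
E
python3 - <<'E'
from h import *
print(jaws(dict(color=cv2.imread("pics/w3.png")[:,:,::-1])))
p=eyes.get_image("wrist"); save(p,"w4"); s=status.observe(); print(s["grasp_force"],s["opening"],s["wrist_force"],s["eef_pos"]); print(jaws(p))
E
```

```text
[([263, 129, 18, 48, 340], [271.2, 156.9]), ([362, 130, 15, 47, 177], [369.7, 153.7])]
2.5908496440388262 0.048269006449728584 [-0.03088156  1.12663832  4.29591794] [ 0.45344663 -0.34590626  0.03040116]
[([264, 129, 17, 48, 320], [271.8, 156.9]), ([363, 130, 14, 45, 173], [370.3, 152.6])]
```

View pics/w4.png

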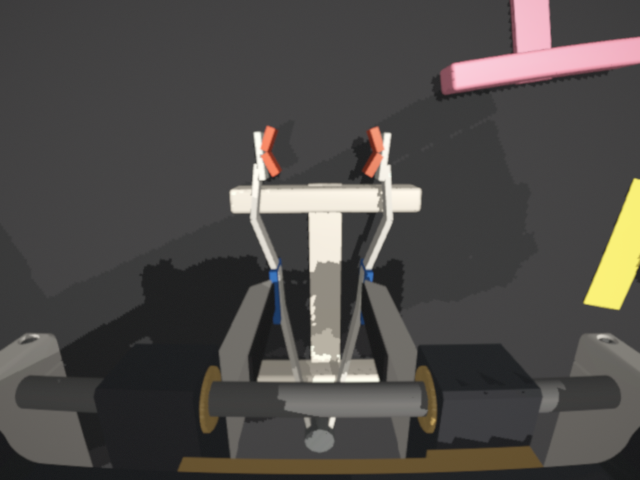

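```bash
python3 - <<'E'
from h import *
np.set_printoptions(precision=1,suppress=True)
p=eyes.get_image("wrist"); s=status.observe(); r=rot(s["ee_rot"]); e=s["eef_pos"]; M=r.as_matrix()
f=lambda x,y,z:px(p,[np.r_[(e+x*M[:,0]+y*M[:,1])[:2],z]])[0]
print("tip inner front",f(.008,-.024,.0114),f(.008,.024,.0114),"at z.044",f(.008,-.024,.044),f(.008,.024,.044))
for x in(-.016,0,.016): print("plate top",x,f(x,-.0285,.044),f(x,.0285,.044))
print("jaw inner",f(.08,-.023,.040),f(.08,.023,.04),"pivot",f(-.105,0,.044),"bar50",f(.057,-.055,.02),f(.057,.055,.02))
g=lambda u,z:r.inv().apply(w(p,u,z)-e)*1000
for u,z in(((270,271),.044),((373,271),.044),((275,322),.044),((319,438),.044),((230,188),.02),((420,188),.02),((270,157),.04),((371,154),.04),((273,283),.0114),((368,280),.0114)): print(u,z,g(u,z)[:2])
print(s["wrist_force"],s["moment"],s["joint_efforts"])
E
python3 - <<'E'
import cv2
a=cv2.imread("pics/w4.png"); cv2.imwrite("pics/w4c.png",cv2.resize(a[240:390,220:420],None,fx=4,fy=4,interpolation=2))
E
```

```text
tip inner front [280.  264.9] [356.2 265. ] at z.044 [273.8 285.2] [362.6 285.2]
plate top -0.016 [267.4 324.7] [369.  324.7]
plate top 0 [266.2 298.7] [370.3 298.7]
plate top 0.016 [264.9 271.3] [371.6 271.3]
jaw inner [271.9 147. ] [364.7 147.1] pivot [318.1 446.9] bar50 [221.7 188.7] [414.7 188.7]
(270, 271) 0.044 [ 16.2 -25.7]
(373, 271) 0.044 [16.2 29.2]
(275, 322) 0.044 [-14.3 -24.2]
(319, 438) 0.044 [-97.5   0.6]
(230, 188) 0.02 [ 57.4 -50.2]
(420, 188) 0.02 [57.4 58. ]
(270, 157) 0.04 [ 75.2 -24.1]
(371, 154) 0.04 [76.7 26.3]
(273, 283) 0.0114 [ -4.3 -28.9]
(368, 280) 0.0114 [-2.2 31.9]
[0.2 1.2 4.8] [0.1 0.  0. ] [ -0.2 -34.5 -24.   -0.   -0.1  -0. ]
```

View pics/w4c.png

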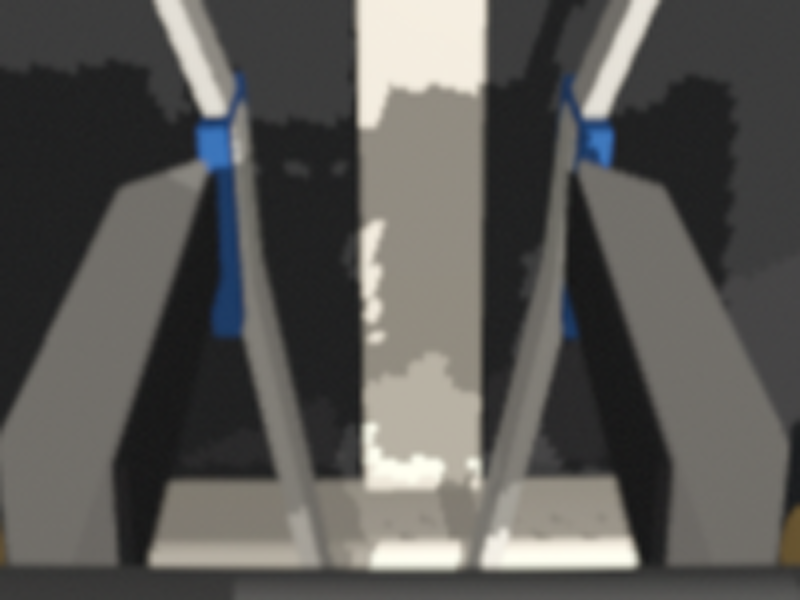

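Measuring on w4c, the finger ends at (273,281) fit a height of about 44 mm, and the upward force grew to 4.8 N while the jaws did not move. So the tips seem to be riding on top of the plates. I raise, open, then try again lower, in careful steps.

Emit:
jog_arm --pt "0.03 0 0 -0.04 0 0 0" --pt "0.7 0 0 0 0 0 0" --pt "0.7 0 0 0 0 0 0" --pt "0.7 0 0 0 0 0 0" --pt "0.7 0 0 0 0 0 0" --pt "0.7 0 0.01 0 0 0 0" --pt "0.7 0 0 0 0 0 0" --pt "0.7 0 0 0 0 0 0"

```text
clock: 6.67
eef_pos: [0.4537, -0.3472, 0.035]
ee_rot: [-0.0, 0.99, 0.143, -0.0]
wrist_force: [-0.3, -0.3, 0.1]
opening: 0.0799
grasp_force: 0.0
```

```bash
python3 - <<'E'
from h import *
np.set_printoptions(precision=1,suppress=True)
p=eyes.get_image("scene"); save(p,"s2"); s=status.observe(); r=rot(s["ee_rot"]); e=s["eef_pos"]; M=r.as_matrix();print(e*1000,s["opening"],s["wrist_force"])
h=s["opening"]/2
for z in(.019,-.01): print(px(p,[e+M@[x,y,z] for x in(-.008,.008) for y in(-h-.0125,-h,h,h+.0125)]))
a=p["color"][260:380,90:250,::-1]; cv2.imwrite("pics/s2c.png",cv2.resize(a,None,fx=5,fy=5,interpolation=2))
q=eyes.get_image("wrist"); print(jaws(q))
E
```

```text
[ 453.7 -347.1   35. ] 0.0799477457372568 [ 0.  -0.2 -0.1]
[[180.1 296.5]
 [176.1 301.4]
 [149.7 334.7]
 [145.3 340.1]
 [186.9 299.5]
 [183.  304.5]
 [156.7 338.1]
 [152.4 343.6]]
[[176.6 287.8]
 [172.6 292.7]
 [145.4 326.4]
 [140.9 331.9]
 [183.6 290.8]
 [179.6 295.9]
 [152.6 329.8]
 [148.1 335.4]]
[([262, 129, 18, 47, 380], [269.6, 154.9]), ([360, 131, 13, 45, 150], [366.8, 153.3])]
```

View pics/s2c.png

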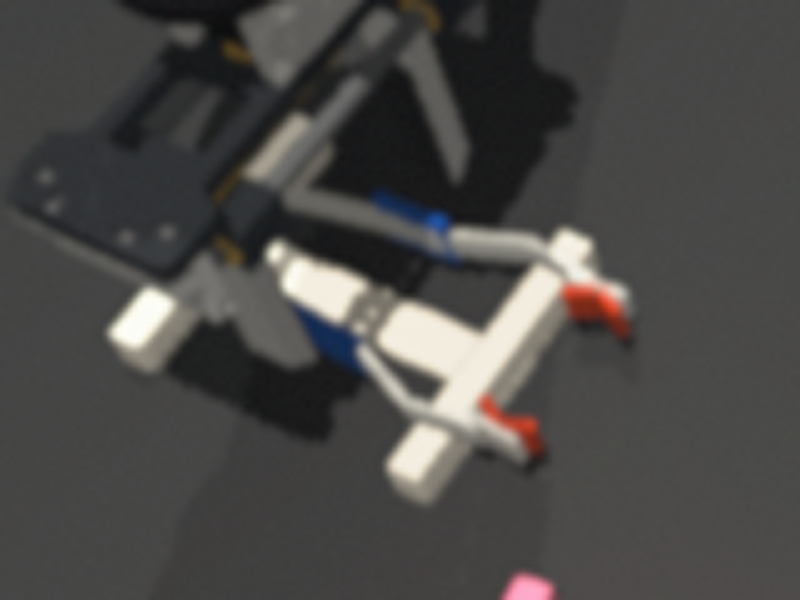

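Both views put the fingertips about 45 mm above the bench: near tip (147,333), far tip (182,296). That is 29 mm higher than the reported TCP implies. I go down 27 mm more in two parts, watching the force.

Emit:
jog_arm --pt "0.7 0 0 0.03 0 0 0" --pt "0.7 0 0 0.03 0 0 0" --pt "0.7 0 0 0.03 0 0 0" --pt "0.7 0 0 0.03 0 0 0" --pt "0.7 0 0 0 0 0 0" --pt "0.7 0 0 0 0 0 0" --pt "0.7 0 0 0 0 0 0" --pt "0.7 0 0 0 0 0 0"

```text
clock: 7.43
eef_pos: [0.4538, -0.3473, 0.0208]
ee_rot: [0.0, 0.99, 0.143, 0.0]
wrist_force: [-0.4, 0.7, 1.2]
opening: 0.0802
grasp_force: 0.0
```

Emit:
jog_arm --pt "0.7 0 0 0.02 0 0 0" --pt "0.7 0 0 0.02 0 0 0" --pt "0.7 0 0 0.02 0 0 0" --pt "0.7 0 0 0.02 0 0 0" --pt "0.7 0 0 0 0 0 0" --pt "0.7 0 0 0 0 0 0" --pt "0.7 0 0 0 0 0 0" --pt "0.7 0 0 0 0 0 0"

```text
clock: 8.1
eef_pos: [0.4538, -0.3472, 0.0112]
ee_rot: [0.0, 0.99, 0.143, 0.0]
wrist_force: [0.1, -0.1, -0.5]
opening: 0.0799
grasp_force: 0.0
```

No contact at a reported 11 mm, where the spec would put the tips 8 mm inside the bench, so the offset is confirmed. I go 3 mm more, then squeeze.

Emit:
jog_arm --pt "0.7 0 0 0.025 0 0 0" --pt "0.5 0 0 0 0 0 0" --pt "0.3 0 0 0 0 0 0" --pt "0.2 0 0 0 0 0 0" --pt "0.15 0 0 0 0 0 0" --pt "0.15 0 0 0 0 0 0" --pt "0.15 0 0 0 0 0 0" --pt "0.15 0 0 0 0 0 0" --grip_force 24

```text
clock: 8.77
eef_pos: [0.4537, -0.3471, 0.0081]
ee_rot: [-0.0, 0.99, 0.143, 0.0]
wrist_force: [-0.1, -0.5, 0.7]
opening: 0.0541
grasp_force: 7.6
```

```bash
cat > gap.py <<'E'
from h import *
np.set_printoptions(precision=1,suppress=True)
p=eyes.get_image("wrist"); s=status.observe(); print(s["clock"],s["eef_pos"]*1000,s["opening"]*1000,s["grasp_force"],s["wrist_force"]); print(jaws(p))
cv2.imwrite("pics/last.png",p["color"][:,:,::-1])
E
python3 gap.py
```

```text
8.8167 [ 453.7 -347.1    8.1] 54.4616461506939 7.660398334264755 [0.2 0.8 0.7]
[([254, 127, 22, 55, 504], [264.4, 157.5]), ([361, 128, 16, 54, 232], [369.7, 154.4])]
```

Force 7.6 N at 54 mm, as described. Now the lift.

Emit:
jog_arm --pt "0.14 0 0 -0.05 0 0 0" --pt "0.14 0 0 -0.1 0 0 0" --pt "0.14 0 0 -0.1 0 0 0" --pt "0.14 0 0 -0.1 0 0 0" --pt "0.14 0 0 -0.1 0 0 0" --pt "0.14 0 0 -0.05 0 0 0" --pt "0.14 0 0 0 0 0 0" --pt "0.14 0 0 0 0 0 0"

```text
clock: 9.48
eef_pos: [0.4539, -0.3473, 0.0687]
ee_rot: [0.0, 0.99, 0.143, 0.0]
wrist_force: [0.1, 0.5, -1.0]
opening: 0.0534
grasp_force: 7.3
```

```bash
python3 gap.py; python3 - <<'E'
from h import *
np.set_printoptions(precision=4,suppress=True)
t=eyes.get_image("top"); c=eyes.get_image("scene")
for p in(t,c):
    for n,z in(("tongs_grip",.092),("tongs_jaw",.092),("weight_large",.02),("weight_small",.02),("balance_pan",.07)):
        for d in eyes.spot_point(n,p)[:1]: print(n,round(d["confidence"],2),np.round(d["uv"]),w(p,d["uv"],z)[:2])
# brass blob of the large weight in the top view
h=cv2.cvtColor(t["color"],cv2.COLOR_RGB2HSV); m=((h[...,0]>15)&(h[...,0]<32)&(h[...,1]>110)&(h[...,2]>120)).astype(np.uint8)
n,_,s,k=cv2.connectedComponentsWithStats(m)
for i in range(1,n):
    if s[i,4]>15 and 290<k[i][0]<390 and 185<k[i][1]<240: print(s[i],k[i],w(t,k[i],.046)[:2])
E
```

```text
9.5333 [ 453.5 -346.9   67.9] 53.612717027359466 7.275639474391937 [-0.   0.3 -0.8]
[([255, 127, 22, 53, 521], [264.7, 156.1]), ([361, 128, 16, 49, 229], [369.2, 153.8])]
tongs_jaw 0.55 [272. 296.] [0.4152 0.0866]
weight_large 0.58 [368. 211.] [ 0.624  -0.1384]
weight_small 0.5 [339. 211.] [ 0.6258 -0.0683]
balance_pan 0.57 [162. 205.] [0.636  0.3484]
tongs_grip 0.61 [157. 299.] [ 0.4595 -0.349 ]
tongs_jaw 0.94 [192. 312.] [ 0.5263 -0.3255]
weight_large 0.68 [310. 298.] [ 0.62   -0.1356]
weight_small 0.59 [334. 281.] [ 0.6277 -0.0771]
balance_pan 0.94 [460. 152.] [0.62   0.3438]
[340 207   5   6  23] [342.1304 209.7826] [ 0.6217 -0.0751]
[363 206  11   9  59] [367.5763 210.5424] [ 0.6188 -0.1355]
[309 213   8   8  44] [312.5682 217.1364] [ 0.605  -0.0046]
```

Step 1 is done: the tongs are off the rest, held open. Next I go to a spot 60 mm short of the large weight, still high.

Emit:
jog_arm --pt "0.14 0.05 -0.09 0 0 0 0" --pt "0.14 0.1 -0.19 0 0 0 0" --pt "0.14 0.12 -0.24 0 0 0 0" --pt "0.14 0.12 -0.24 0 0 0 0" --pt "0.14 0.12 -0.24 0 0 0 0" --pt "0.14 0.1 -0.19 0 0 0 0" --pt "0.14 0.05 -0.09 0 0 0 0" --pt "0.14 0 0 0 0 0 0"

```text
clock: 10.8
eef_pos: [0.4864, -0.1749, 0.0679]
ee_rot: [-0.0, 0.989, 0.145, -0.0]
wrist_force: [0.7, 0.2, -1.6]
opening: 0.0534
grasp_force: 7.3
```

Emit:
jog_arm --pt "0.14 0 0 0.08 0 0 0" --pt "0.14 0 0 0.08 0 0 0" --pt "0.14 0 0 0.08 0 0 0" --pt "0.14 0 0 0 0 0 0" --pt "0.14 0 0 0 0 0 0" --pt "0.14 0 0 0 0 0 0" --pt "0.14 0 0 0 0 0 0" --pt "0.14 0 0 0 0 0 0"

```text
clock: 11.47
eef_pos: [0.4866, -0.1778, 0.0397]
ee_rot: [0.0, 0.99, 0.143, 0.0]
wrist_force: [0.5, -0.2, -1.0]
opening: 0.0538
grasp_force: 7.3
```

```bash
python3 gap.py; python3 - <<'E'
from h import *
np.set_printoptions(precision=4,suppress=True)
p=eyes.get_image("wrist"); s=status.observe(); r=rot(s["ee_rot"]); e=s["eef_pos"]
h=cv2.cvtColor(p["color"],cv2.COLOR_RGB2HSV); m=((h[...,0]>13)&(h[...,0]<33)&(h[...,1]>110)&(h[...,2]>70)).astype(np.uint8)
n,_,st,k=cv2.connectedComponentsWithStats(m)
for i in range(1,n):
    if st[i,4]>60: print(st[i],k[i].round(1))
for d in eyes.spot_point("weight_large",p)[:3]: X=w(p,d["uv"],.02); print(d["confidence"],d["uv"],X,r.inv().apply(X-e)*1000)
for d in eyes.spot_point("tongs_jaw",p)[:2]: X=w(p,d["uv"],e[2]+.024); print(d["confidence"],d["uv"],X,r.inv().apply(X-e)*1000)
E
```

```text
11.5167 [ 486.6 -177.7   39.7] 53.41715244210216 7.275894060730934 [ 0.2 -0.2 -1.4]
[([261, 128, 16, 48, 204], [267.5, 152.9]), ([361, 129, 15, 47, 185], [368.9, 153.7]), ([107, 297, 57, 50, 2026], [135.7, 321.6])]
[ 56   0  32   8 176] [73.2  2.8]
[295   0  42  33 583] [311.9  18.4]
[  21    0  373  122 1912] [198.6  74.2]
[293  18  50  33 562] [317.1  38.8]
[187 366  24  67 726] [196.4 399.3]
[426 366  23  67 710] [438.7 398.9]
[ 191  446  363   28 5756] [386.8 462.9]
0.62 [320.4, 26.1] [ 0.6243 -0.1384  0.02  ] [143.1971   1.2773  19.738 ]
```

View pics/last.png

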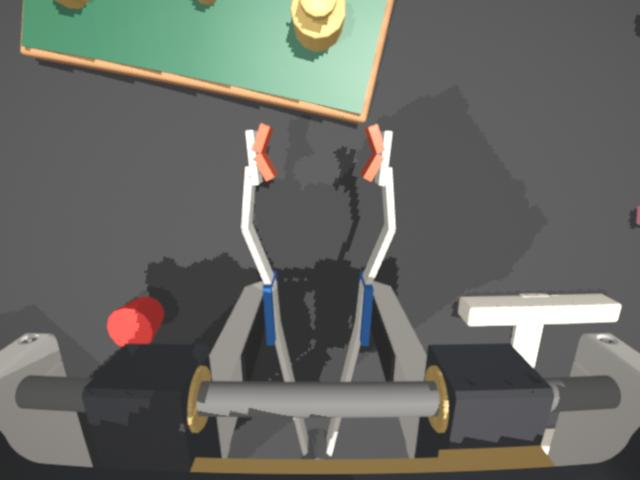

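The wrist view shows the large weight dead ahead, body columns 293–345 (mid 319), near edge at row 51. The jaws' inner tips are at 275 and 363 (mid 319), so it is laterally aligned. The tray edge is at row 118.

```bash
python3 - <<'E'
from h import *
np.set_printoptions(precision=1,suppress=True)
p=eyes.get_image("wrist"); s=status.observe(); r=rot(s["ee_rot"]); e=s["eef_pos"]
g=lambda u,z:r.inv().apply(w(p,u,z)-e)[:2]*1000
print("weight near base",g((319,51),.02),"L/R widest",g((293,18),.046),g((345,18),.046),"knob",g((319,8),.06))
u=e[2]+.012
for q in((253,125),(275,182),(387,128),(363,182),(320,153)): print(q,g(q,u+.02))
print("plates",g((268,310),u+.024),g((368,310),u+.024), "front",g((268,275),u+.024),"back",g((268,345),u+.024))
E
```

```text
weight near base [130.7   0.5] L/R widest [138.9 -11.8] [139.   12.5] knob [138.4   0.3]
(253, 125) [ 89.4 -27.9]
(275, 182) [ 65.1 -19.2]
(387, 128) [88.2 29.5]
(363, 182) [65.1 19.9]
(320, 153) [77.6  0.8]
plates [  4.5 -24.2] [ 4.5 24. ] front [ 22.6 -23.4] back [-14.9 -25. ]
```

Emit:
jog_arm --pt "0.14 0 0 0.07 0 0 0" --pt "0.14 0 0 0.07 0 0 0" --pt "0.14 0 0 0.074 0 0 0" --pt "0.14 0 0 0 0 0 0" --pt "0.14 0 0 0 0 0 0" --pt "0.14 0.08 0.002 0 0 0 0" --pt "0.14 0.08 0.002 0 0 0 0" --pt "0.14 0 0 0 0 0 0"

```text
clock: 12.38
eef_pos: [0.5073, -0.1726, 0.0145]
ee_rot: [0.001, 0.99, 0.143, 0.001]
wrist_force: [-0.2, 0.3, -0.9]
opening: 0.0541
grasp_force: 7.3
```

```bash
cat > rel.py <<'E'
from h import *
np.set_printoptions(precision=1,suppress=True)
p=eyes.get_image("wrist"); s=status.observe(); r=rot(s["ee_rot"]); e=s["eef_pos"]
print(s["clock"],e*1000,s["opening"]*1000,s["grasp_force"],s["wrist_force"]); print(jaws(p))
cv2.imwrite("pics/last.png",p["color"][:,:,::-1])
g=lambda u,z:r.inv().apply(w(p,u,z)-e)[:2]*1000
h=cv2.cvtColor(p["color"],cv2.COLOR_RGB2HSV); m=((h[...,0]>15)&(h[...,0]<33)&(h[...,1]>110)&(h[...,2]>90)).astype(np.uint8)
m[200:]=0; m[:,:260]=0; m[:,380:]=0; m=cv2.morphologyEx(m,cv2.MORPH_OPEN,np.ones((5,5),np.uint8))
n,_,st,k=cv2.connectedComponentsWithStats(m)
for i in range(1,n):
    if st[i,4]>100: x,y,ww,hh,_=st[i]; print(st[i],"near base",g((x+ww/2,y+hh),.02),"sides",g((x,y+hh/2),.046),g((x+ww,y+hh/2),.046))
E
python3 rel.py
```

```text
12.4333 [ 506.4 -172.5   14.2] 53.77733683180684 7.275611311197281 [ 0.3  0.1 -1.6]
[([261, 129, 16, 47, 210], [267.5, 152.6]), ([360, 130, 16, 47, 200], [368.7, 154.7]), ([90, 343, 35, 36, 298], [102.9, 362.3])]
[291  41  37  28 536] near base [117.5  -3.9] sides [117.9 -11. ] [117.8   4.2]
[298  70  39  15 346] near base [110.2  -0.1] sides [109.1  -8.2] [109.1   8. ]
```

Emit:
jog_arm --pt "0.14 0.05 0 0 0 0 0" --pt "0.14 0.07 0 0 0 0 0" --pt "0.14 0.07 0 0 0 0 0" --pt "0.14 0.07 0 0 0 0 0" --pt "0.14 0.07 0 0 0 0 0" --pt "0.14 0.048 0 0 0 0 0" --pt "0.14 0 0 0 0 0 0" --pt "0.14 0 0 0 0 0 0"

```text
clock: 13.1
eef_pos: [0.5485, -0.1594, 0.0135]
ee_rot: [-0.0, 0.99, 0.143, -0.0]
wrist_force: [-0.8, -0.9, -0.9]
opening: 0.0537
grasp_force: 7.3
```

```bash
sed -i 's/m\[200:\]=0/m[230:]=0/' rel.py; python3 rel.py
```

```text
13.15 [ 548.2 -159.5   13.4] 53.68204986765469 7.275659367442131 [-0.3  0.3 -1.4]
[([261, 128, 15, 48, 191], [267.2, 152.6]), ([361, 129, 15, 48, 189], [368.9, 154.2])]
[294 152  14  21 129] near base [67.4 -8.8] sides [ 73.9 -10.6] [73.9 -4.5]
```

The jaws now surround the weight. I add 1.5 mm and squeeze with 24 N.

Emit:
jog_arm --pt "0.14 0.012 0 0 0 0 0" --pt "0.05 0 0 0 0 0 0" --pt "0.0 0 0 0 0 0 0" --pt "-0.05 0 0 0 0 0 0" --pt "-0.1 0 0 0 0 0 0" --pt "-0.2 0 0 0 0 0 0" --pt "-0.4 0 0 0 0 0 0" --pt "-0.4 0 0 0 0 0 0" --grip_force 25

```text
clock: 13.82
eef_pos: [0.5496, -0.1592, 0.0136]
ee_rot: [-0.0, 0.99, 0.143, -0.0]
wrist_force: [-1.0, 0.6, -0.9]
opening: 0.0397
grasp_force: 25.0
```

Emit:
jog_arm --pt "-0.4 0 0 0 0 0 0" --pt "-0.4 0 0 0 0 0 0" --pt "-0.4 0 0 0 0 0 0" --pt "-0.4 0 0 0 0 0 0" --pt "-0.4 0 0 0 0 0 0" --pt "-0.4 0 0 0 0 0 0" --pt "-0.4 0 0 0 0 0 0" --pt "-0.4 0 0 0 0 0 0"

```text
clock: 14.48
eef_pos: [0.5497, -0.1592, 0.0135]
ee_rot: [-0.0, 0.99, 0.143, -0.0]
wrist_force: [-0.2, 0.4, 0.1]
opening: 0.0399
grasp_force: 25.0
```

```bash
python3 rel.py
```

```text
14.5333 [ 549.7 -159.2   13.6] 39.846092486073964 24.961604475975037 [-1.5  0.7 -1.4]
[([105, 417, 22, 39, 515], [115.2, 436.6])]
```

Opening 39.8 mm at 25 N: closed on the large weight. Lifting 100 mm.

Emit:
jog_arm --pt "-0.4 0 0 -0.06 0 0 0" --pt "-0.4 0 0 -0.12 0 0 0" --pt "-0.4 0 0 -0.15 0 0 0" --pt "-0.4 0 0 -0.15 0 0 0" --pt "-0.4 0 0 -0.15 0 0 0" --pt "-0.4 0 0 -0.12 0 0 0" --pt "-0.4 0 0 -0.08 0 0 0" --pt "-0.4 0 0 0 0 0 0"

```text
clock: 15.2
eef_pos: [0.5513, -0.1599, 0.1159]
ee_rot: [0.001, 0.99, 0.143, 0.002]
wrist_force: [-0.5, -0.0, -2.1]
opening: 0.0397
grasp_force: 25.0
```

```bash
python3 rel.py; python3 - <<'E'
from h import *
np.set_printoptions(precision=4,suppress=True)
s=status.observe(); r=rot(s["ee_rot"]); M=r.as_matrix()
# pan: circle of the steel pan from the two network readings per camera
for c in("top","scene"):
    p=eyes.get_image(c)
    for n,z in(("balance_pan",.07),("weight_large",.12)):
        for d in eyes.spot_point(n,p)[:2]: print(c,n,round(d["confidence"],2),np.round(d["uv"]),w(p,d["uv"],z)[:2])
    if c=="top": print("hand px",w(p,(167.5,210),.07)[:2])
    if c=="scene": print("hand px",w(p,(461,156),.07)[:2])
    save(p,"lift_"+c)
print("weight now est",s["eef_pos"]+M@[.078,0,0])
E
```

```text
15.25 [ 550.4 -159.5  114.3] 39.86752489166746 24.977746903896332 [-0.3 -0.1 -2.7]
[([168, 328, 35, 17, 438], [187.2, 337.3])]
[290 146  55  38 880] near base [50.9  0.4] sides [ 67.5 -19.6] [67.5 20.3]
top balance_pan 0.9 [165. 205.] [0.6344 0.3433]
hand px [0.6228 0.3356]
scene balance_pan 0.61 [461. 152.] [0.6234 0.3446]
scene weight_large 0.63 [309. 267.] [ 0.6238 -0.1359]
hand px [0.6305 0.3341]
weight now est [ 0.6252 -0.1375  0.1144]
```

Held (wrist force −2.7 N). Now carrying to the pan at about (0.627, 0.339).

Emit:
jog_arm --pt "-0.4 0.03 -0.1 0 0 0 0" --pt "-0.4 0.06 -0.2 0 0 0 0" --pt "-0.4 0.084 -0.28 0 0 0 0" --pt "-0.4 0.084 -0.28 0 0 0 0" --pt "-0.4 0.084 -0.28 0 0 0 0" --pt "-0.4 0.084 -0.28 0 0 0 0" --pt "-0.4 0.084 -0.28 0 0 0 0" --pt "-0.4 0.084 -0.28 0 0 0 0"

```text
clock: 16.22
eef_pos: [0.5501, 0.0914, 0.113]
ee_rot: [-0.0, 0.99, 0.143, -0.0]
wrist_force: [0.6, -0.6, -2.4]
opening: 0.0397
grasp_force: 25.0
```

Emit:
jog_arm --pt "-0.4 0.084 -0.28 0 0 0 0" --pt "-0.4 0.084 -0.28 0 0 0 0" --pt "-0.4 0.084 -0.28 0 0 0 0" --pt "-0.4 0.084 -0.28 0 0 0 0" --pt "-0.4 0.084 -0.28 0 0 0 0" --pt "-0.4 0.066 -0.22 0 0 0 0" --pt "-0.4 0.04 -0.13 0 0 0 0" --pt "-0.4 0.02 -0.07 0 0 0 0"

```text
clock: 16.88
eef_pos: [0.5511, 0.3192, 0.1128]
ee_rot: [-0.0, 0.99, 0.144, -0.0]
wrist_force: [-0.2, -0.0, -2.8]
opening: 0.0399
grasp_force: 25.0
```

Emit:
jog_arm --pt "-0.4 0 0 0 0 0 0" --pt "-0.4 0 0 0 0 0 0" --pt "-0.4 0 0 0 0 0 0" --pt "-0.4 0 0 0 0 0 0" --pt "-0.4 0 0 0 0 0 0" --pt "-0.4 0 0 0 0 0 0" --pt "-0.4 0 0 0 0 0 0" --pt "-0.4 0 0 0 0 0 0"

```text
clock: 17.55
eef_pos: [0.5522, 0.3165, 0.1133]
ee_rot: [0.0, 0.99, 0.143, 0.0]
wrist_force: [-0.2, 0.3, -2.5]
opening: 0.0398
grasp_force: 25.0
```

```bash
python3 rel.py; python3 - <<'E'
from h import *
np.set_printoptions(precision=4,suppress=True)
s=status.observe(); M=rot(s["ee_rot"]).as_matrix(); W=s["eef_pos"]+M@[.078,0,0]; print("weight est",W)
for c in("top","scene"):
    p=eyes.get_image(c); save(p,"end_"+c)
    h=cv2.cvtColor(p["color"],cv2.COLOR_RGB2HSV); m=((h[...,0]>15)&(h[...,0]<32)&(h[...,1]>110)&(h[...,2]>110)).astype(np.uint8)
    n,_,st,k=cv2.connectedComponentsWithStats(m); q=px(p,[np.r_[W[:2],.14]])[0]; print(c,"expect",q)
    for i in range(1,n):
        if st[i,4]>10 and np.hypot(*(k[i]-q))<40: print(st[i],k[i],w(p,k[i],.147)[:2])
a=cv2.imread("pics/end_top.png")[150:300,100:240]; b=cv2.imread("pics/end_scene.png")[90:240,380:520]
cv2.imwrite("pics/end.png",cv2.resize(np.hstack([a,b]),None,fx=2.8,fy=2.8,interpolation=2))
E
```

```text
17.6 [552.1 316.7 113.3] 39.681666300587224 24.978028535842896 [ 0.2 -0.2 -2.6]
[([282, 127, 17, 53, 374], [289.1, 153.8]), ([339, 155, 17, 25, 163], [348.0, 167.5])]
[ 290  125   59   58 2574] near base [51.1  1.3] sides [ 74.5 -19.9] [74.5 22.1]
weight est [0.627  0.3387 0.1133]
top expect [156.6046 199.6942]
[157 195   6   6  28] [159.7143 197.6786] [0.6293 0.3295]
scene expect [466.268  129.2021]
[448  87  22  19 224] [457.7589  96.3036] [0.5524 0.4144]
[461 119  12  15 125] [467.304 126.176] [0.627  0.3404]
```

View pics/end.png

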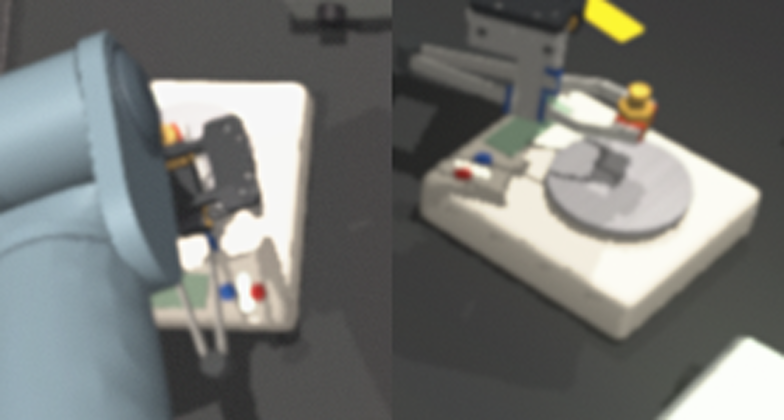

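The end view shows the weight upright in the jaws at scene (467,126). The pan centre is at (461,157), which maps to about (0.631, 0.334); the weight is at (0.627, 0.339), about 6 mm off and 5 cm above. Handing in.

```bash
python3 -c "
from workcell import job
print(job.hand_in())"
```

```text
the job is handed in; nothing more can be done
None
```

I handed the job in with the tongs holding the largest weight upright and still, by my measurements about 6 mm from the pan's centre and 5 cm above it; the hand-in returned no verdict, and I did not re-measure the smaller weights or bystanders at the end.

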